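# Fit the right plywood blank on the pyrography jig

### The job

Only one of the three plywood blanks has holes that match the jig's three dowel pins as they are set now: find it, lay it fully home over the pins, flat on the board, and then swing the wooden turn button all the way over its end to hold it down. Leave the other two blanks lying flat on the table, and do not disturb the wire rest, the sanding block or the pencil jar.

Things in the scene. Friction and masses are not known exactly. Their poses are not given: they have to be found in the camera images.
- jig: Fixed wooden board 222 x 130 mm, deck 18 mm above the table, with three upright steel dowel pins and a wooden turn button. Origin at table height; the board spans x -127 to +95, y -65 to +65 mm. A seated blank is centred over this origin, axes along the jig's. x runs from the turn button end to the movable pin's end, z up. Yaw within 0.2 rad.
- pin_1 (a point): Foot (on the deck) of the first fixed pin, at x -56, y -26 mm of the jig. All three pins are 12 mm across and 14 mm tall; the top 6 mm is a cone narrowing to 5 mm.
- pin_2 (a point): Foot of the second fixed pin, at x -56, y +12 mm of the jig.
- pin_3: The movable third pin, same size, origin at its foot on the deck. It is set firmly in one of three sockets of the jig, at x +56 mm and y +26, 0 or -26 mm; which one differs from start to start. The other two sockets are empty: flush dark discs with an aluminium rim.
- blank_a: Loose plywood blank lying burnt flower up, 160 (x) x 92 x 15 mm, 0.12 kg, dumb-bell shaped: two 50 x 92 mm ends, 60 mm long waist 44 mm wide (y), good to grip across. Origin: centre of underside. 15 mm through holes at (-56, -26), (-56, +12) and (+56, +26) mm, the last nearest the +y edge; the blanks differ only in it. At the start x axis within 0.5 rad of the jig's.
- blank_a_hole_1 (a point): Centre, at the underside, of blank_a's hole at (-56, -26) mm.
- blank_a_hole_2 (a point): Centre, at the underside, of blank_a's hole at (-56, +12) mm.
- blank_a_hole_3 (a point): Centre, at the underside, of blank_a's hole at (+56, +26) mm.
- blank_b: Loose plywood blank lying burnt flower up, 160 (x) x 92 x 15 mm, 0.12 kg, dumb-bell shaped: two 50 x 92 mm ends, 60 mm long waist 44 mm wide (y), good to grip across. Origin: centre of underside. 15 mm through holes at (-56, -26), (-56, +12) and (+56, 0) mm, the last on the middle line; the blanks differ only in it. At the start x axis within 0.5 rad of the jig's.
- blank_b_hole_1 (a point): Centre, at the underside, of blank_b's hole at (-56, -26) mm.
- blank_b_hole_2 (a point): Centre, at the underside, of blank_b's hole at (-56, +12) mm.
- blank_b_hole_3 (a point): Centre, at the underside, of blank_b's hole at (+56, 0) mm.
- blank_c: Loose plywood blank lying burnt flower up, 160 (x) x 92 x 15 mm, 0.12 kg, dumb-bell shaped: two 50 x 92 mm ends, 60 mm long waist 44 mm wide (y), good to grip across. Origin: centre of underside. 15 mm through holes at (-56, -26), (-56, +12) and (+56, -26) mm, the last nearest the -y edge; the blanks differ only in it. At the start x axis within 0.5 rad of the jig's.
- blank_c_hole_1 (a point): Centre, at the underside, of blank_c's hole at (-56, -26) mm.
- blank_c_hole_2 (a point): Centre, at the underside, of blank_c's hole at (-56, +12) mm.
- blank_c_hole_3 (a point): Centre, at the underside, of blank_c's hole at (+56, -26) mm.
- button (a joint): Angle of the turn button, rad: a level wooden bar 22 mm wide, 12 mm thick, on a post at the jig's end; it stays where left, moves with about 1.2 N at the knob. 0 = closed on its stop, bar along the jig's +x, reaching 36 mm over a seated blank's end, 3 mm above it. Grows as it opens, counter-clockwise from above; starts at 1.5 to 2.0.
- pivot (a point): Pivot axis of the turn button, at x -106, y 0 mm of the jig, at the height of the bar's underside (36 mm above the table). The bar reaches 62 mm from it.
- button_knob (a point): Middle of the upright round knob on the turn button, 48 mm out from the pivot; the knob is 16 mm across and stands 25 mm above the bar (48 to 73 mm above the table).
- iron_rest: Bystander: loose wire rest on a red oval base, 80 x 56 mm, 47 mm tall. Origin under its centre.
- sanding_block: Bystander: loose cork sanding block, 60 x 100 x 28 mm. Origin under its centre.
- pencil_jar: Bystander: loose white jar with pencils, 70 mm across, 185 mm tall with the pencils. Origin under its centre.
Not all that is in view belongs to the job. What is shaped like the blank_c but pink or purple is not meant.

How it is judged:
By the outcome, as a careful person would: the job done as asked, in the order asked, and still so for the second after the job is handed in, with the robot touching nothing.
It also fails if it takes over 51 s, if anything falls off the work surface, if the arm or the gripper's body presses on something with over 40 N, if the wrist force passes 120 N, or if a joint passes its speed limit or range.

### The arm

A 7-joint arm with a two-finger parallel gripper is mounted at the origin on the work surface. World frame = base frame: x ahead of the robot, y to its left, z up, the work surface at z = 0. Lengths are in mm, angles in rad, forces in N, time in s.
With the tool pointing down it reaches from about 400 to 875 mm from the base axis. Payload 4.4 kg.
Tool frame: the origin (TCP) lies midway between the tips of the shut fingers; the grasp point (between the pads) lies 19 mm behind it; x points along the fingers, y is the direction in which the jaws open and shut, and the axes are right-handed (so a half turn about x gives the same grasp; the last joint's range is limited). The gripper opens to 85 mm and grips with 20 to 120 N. Pads are 22 mm wide; open, the fingers measure 114 mm over their backs; the gripper's body (76 mm by 85 mm) begins 54 mm behind the grasp point. The pads swing forward as they close: fully open they stand 13 mm farther back than shut.
Start: joints at [-1.194, 0.628, 0.038, 1.517, -0.027, 0.996, -0.02], TCP at [278.485, 587.336, 231.313] pointing down, gripper open.
Joint ranges: [-3.06, 3.06], [-0.37, 2.12], [-1.25, 1.32], [0.18, 2.47], [-1.1, 4.24], [0.23, 1.98], [-2.94, 2.94]. Speed limits (rad/s): [2.57, 2.57, 3.14, 3.14, 3.14, 3.14, 3.14].

### API

Orientations are given as [roll, pitch, yaw] about the fixed x, y, z axes, in that order (R = Rz(yaw) Ry(pitch) Rx(roll)).
In Python, from cell import ctrl gives the robot as it stands.
- The arm moves only by the tool arm_command, never from a script. Its argument "series" is a list of rows, each a list of 7 numbers: the opening, from 0 (shut) to 1 (fully open), then the shift along the world's x, y, z in cm, then the turn, a rotation vector about the world's x, y, z in degrees. In form: [[claw, x, y, z, rx, ry, rz], ...]. A call has 1 to 20 rows; each row shifts and turns the commanded pose from where the row before left it; what a row does not reach is not made up. A row lasts 1/12 s, in which the tool goes at most 41.7 mm and 7.16 degrees, less where a joint would pass 70% of its speed; a pose out of reach is approached as far as the arm can. A call with a gripper value outside its range is refused whole. The fingers move at their own pace and stop on an object; the grip force is fixed at half the most. Time passes only in rows, so rows that do not move let the fingers close. It gives the time, the measured TCP pose, the force and the opening at its end, in the units of the state.
- ctrl.read_state(): the state, without advancing time (a new reading comes with each control period).
- ctrl.get_image(name): name is "side" or "top" or "wrist"; returns the picture (480x640x3 uint8, blue, green, red); there is no depth.
- ctrl.calibration(name): a dict with "fovy" (degrees; the focal length in pixels is half the picture's height over the tangent of half this angle, whatever the lens; pixels are square), "cx", "cy" (the principal point, pixels), "k1" (the pictures are not rectified: a ray, as slopes to the right and down, at radius r is drawn at 1 + k1 r^2 times it, then the intrinsics apply), "cam_to_world" (4x4, takes a point from camera to world coordinates); the wrist camera has in their place "T_tool_cam" (4x4, takes a point from camera to tool coordinates, whose origin is the TCP and whose axes are the tool frame's). Camera axes: x right, y up, looking along -z (the intrinsics and any distortion apply to the point x, -y, -z); pixel columns grow to the right and rows downward; lengths in mm; the calibration is good to about 2 mm. A picture is of the moment at which its call begins: read the wrist's pose just before it. calibration takes no time and is no camera call.
- ctrl.finish_job(): hands the job in, once; it reports no verdict.
Trained networks look in the newest picture that a camera, given by its name, has taken for a name from the list of things; names that differ only in an ending like _2 or _b are one class to them, and where a whole thing is asked for, a point or a joint stands for the part that bears it (a point fixed in the world has none). Each returns a list of dicts, best first, with "conf" (0 to 1); they miss things now and then, are a little off and sometimes report something else, mostly with a low value. They report only what shows in the picture. A call takes as long as a camera call. They do not tell look-alikes from the thing itself.
- ctrl.spot_in(label, camera): "centre" ([x, y, z] in mm, in world coordinates, good to about 4 mm: the middle of the surface that is visible of it).
The state is a dict: "clock": time; "qpos": joint angles; "qd": joint speeds; "tau": joint torques, N m; "eef_pos": TCP position; "tool_rot": TCP orientation; "force": force on the tool from outside, world axes, zero at the start; "torque": the same for the moment, N m; "width": finger opening in mm.
Only numpy, scipy, OpenCV 4.12 (cv2) and the standard library are available. Lean on these libraries where they do the work, as an engineer would, in place of code of your own. Each camera call takes 0.05 s, during which the arm holds its last target.

## Working session

There is one attempt and no reset: what is moved stays moved. The work goes in short steps, Python scripts to look and compute and a tool call to move; the robot and the scene stay as the last step left them, time stands still between calls to the robot, and variables do not carry over. Pictures are saved under pics/ and viewed, and the job is handed in when it is done.

Besides the shell and the picture viewer there is one more tool, called after ">>>" as a command line: name --pt "numbers of a row" for each row, then --argument value for the rest. arm_command: Moves the arm, as the interface text tells. Its arguments: {"type":"object","properties":{"series":{"type":"array"}},"required":["series"]}

```bash
mkdir -p pics; ls; python3 - <<'E'
from cell import ctrl
import cv2
s=ctrl.read_state()
print(s)
for n in ("top","side"):
    cv2.imwrite(f"pics/{n}0.png",ctrl.get_image(n)); print(n,ctrl.calibration(n))
print(ctrl.calibration("wrist"))
E
```

```text
pics
{'clock': 0.0, 'qpos': array([-1.19381761,  0.62936321,  0.03846531,  1.51837373, -0.02701952,
        0.99628057, -0.01999424]), 'qd': array([ 1.36924195e-03,  5.78797459e-05, -1.07202304e-03, -1.09177923e-03,
        1.09969811e-03, -9.45993999e-04, -1.61221205e-04]), 'tau': array([-6.21492363e-04, -5.63388598e+01,  1.22616693e+00, -1.93451107e+01,
        1.09734890e-02,  1.04847454e-02, -3.94516249e-06]), 'eef_pos': array([278.2075787 , 586.76211297, 230.37660271]), 'tool_rot': array([-1.55848579,  1.56889011, -2.0012884 ]), 'force': array([ 0.2219316 , -1.06198948,  0.52253664]), 'torque': array([-0.02138993, -0.04091822,  0.00681799]), 'width': 85.49454323989295}
top {'fovy': 48.43343061188476, 'cx': 326.8566911264344, 'cy': 235.46436037421475, 'k1': -0.09161640971231198, 'cam_to_world': array([[ 1.43120060e-02,  9.80546468e-01, -1.95764631e-01,
         2.77371290e+02],
       [-9.99747120e-01,  1.06366081e-02, -1.98130696e-02,
         5.60323068e+01],
       [-1.73453637e-02,  1.95998691e-01,  9.80450739e-01,
         1.21296574e+03],
       [ 0.00000000e+00,  0.0000000
[... 282 characters left out ...]
72e-01,  6.40850831e-01, -6.96026562e-01,
        -6.87451798e+02],
       [-1.51287252e-02,  7.32062964e-01,  6.81068968e-01,
         8.34186892e+02],
       [ 0.00000000e+00,  0.00000000e+00,  0.00000000e+00,
         1.00000000e+00]])}
{'fovy': 64.2868123459319, 'cx': 318.389077021795, 'cy': 237.04983106605795, 'k1': 0.008683635944258743, 'T_tool_cam': array([[ 7.01073749e-04,  2.67435220e-01, -9.63575587e-01,
        -1.44117459e+02],
       [ 9.99999748e-01, -2.94916649e-04,  6.45722538e-04,
         6.33467661e-03],
       [-1.11485534e-04, -9.63575797e-01, -2.67435359e-01,
        -6.83427908e+01],
       [ 0.00000000e+00,  0.00000000e+00,  0.00000000e+00,
         1.00000000e+00]])}
```

View pics/top0.png

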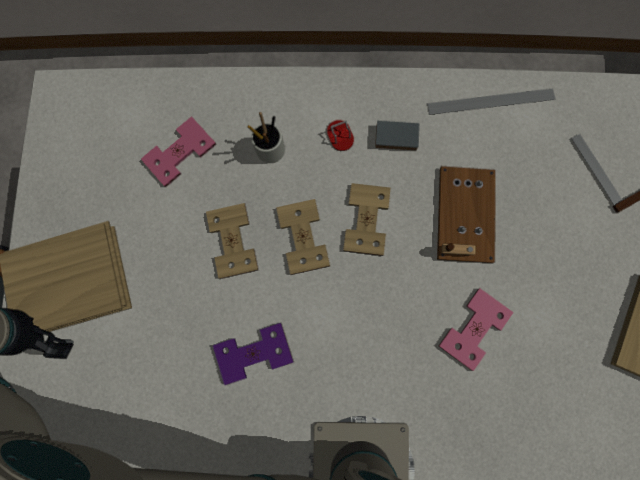

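View pics/side0.png

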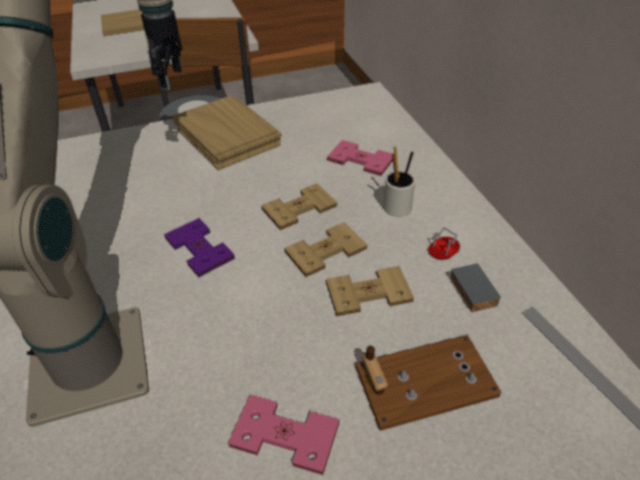

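```bash
cat > h.py <<'E'
import numpy as np, cv2
from cell import ctrl
def cam(n):
    c=ctrl.calibration(n); f=240/np.tan(np.radians(c['fovy']/2))
    if n=='wrist':
        s=ctrl.read_state(); T=pose(s)@c['T_tool_cam']
    else: T=c['cam_to_world']
    return c,f,T
def pose(s):
    from scipy.spatial.transform import Rotation as R
    T=np.eye(4);T[:3,:3]=R.from_euler('xyz',s['tool_rot']).as_matrix();T[:3,3]=s['eef_pos'];return T
def pix2w(n,px,z,C=None):
    c,f,T=C or cam(n); px=np.atleast_2d(px).astype(float)
    K=np.array([[f,0,c['cx']],[0,f,c['cy']],[0,0,1]])
    u=cv2.undistortPoints(px[:,None],K,np.array([c['k1'],0,0,0.]),None)[:,0] 
    d=np.c_[u[:,0],-u[:,1],-np.ones(len(u))]@T[:3,:3].T
    o=T[:3,3]; t=(z-o[2])/d[:,2]
    return o+d*t[:,None]
def w2pix(n,P,C=None):
    c,f,T=C or cam(n);P=np.atleast_2d(P)
    q=(P-T[:3,3])@T[:3,:3]
    x=q[:,0]/-q[:,2];y=-q[:,1]/-q[:,2];k=1+c['k1']*(x*x+y*y)
    return np.c_[f*x*k+c['cx'],f*y*k+c['cy']]
E
python3 - <<'E'
from h import *
a=cv2.imread('pics/top0.png');b=cv2.imread('pics/side0.png')
A=cv2.resize(a[155:280,430:510],None,fx=4.6,fy=4.6,interpolation=cv2.INTER_CUBIC)
B=cv2.resize(a[170:285,195:400],None,fx=3.8,fy=3.8,interpolation=cv2.INTER_CUBIC)
cv2.imwrite('pics/c1.png',A);cv2.imwrite('pics/c2.png',B)
cv2.imwrite('pics/c3.png',cv2.resize(b[325:435,345:510],None,fx=4.5,fy=4.5,interpolation=cv2.INTER_CUBIC))
C=cam('top')
print('pins feet',pix2w('top',[[462,230],[478,231]],25,C), 'sock',pix2w('top',[[457,183],[468,183],[479,183]],18,C))
print('blanks',pix2w('top',[[231,240],[302,236],[367,219]],15,C))
for n in ('blank_a','blank_b','jig','button_knob','pin_3','pin_1'):
    print(n,[(np.round(d['centre']),round(d['conf'],2)) for d in ctrl.spot_in(n,'top')])
E
```

```text
pins feet [[ 530.6076546  -227.76171785   25.        ]
 [ 528.68821885 -264.46736404   25.        ]] sock [[ 644.17210776 -221.92771175   18.        ]
 [ 644.5325689  -247.82245483   18.        ]
 [ 644.90464855 -273.78083715   18.        ]]
blanks [[503.53731269 300.58552648  15.        ]
 [514.69705164 137.1921422   15.        ]
 [556.2217575  -11.63777514  15.        ]]
blank_a [(array([250., 242.,  18.]), 0.95), (array([556., -10.,  13.]), 0.93), (array([512., 139.,  15.]), 0.72), (array([719., 437.,  14.]), 0.66), (array([ 310., -253.,   16.]), 0.65), (array([500., 298.,  13.]), 0.59)]
blank_b [(array([250., 242.,  18.]), 0.95), (array([556., -10.,  13.]), 0.93), (array([512., 139.,  15.]), 0.72), (array([719., 437.,  14.]), 0.66), (array([ 310., -253.,   16.]), 0.65), (array([500., 298.,  13.]), 0.59)]
jig [(array([ 564., -238.,   17.]), 0.84)]
button_knob [(array([ 479., -210.,   49.]), 0.56)]
pin_3 [(array([ 568., -238.,   19.]), 0.76)]
pin_1 [(array([ 568., -238.,   19.]), 0.76)]
```

View pics/c1.png

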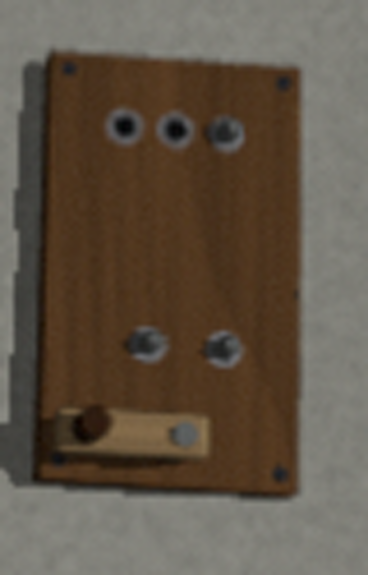

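View pics/c2.png

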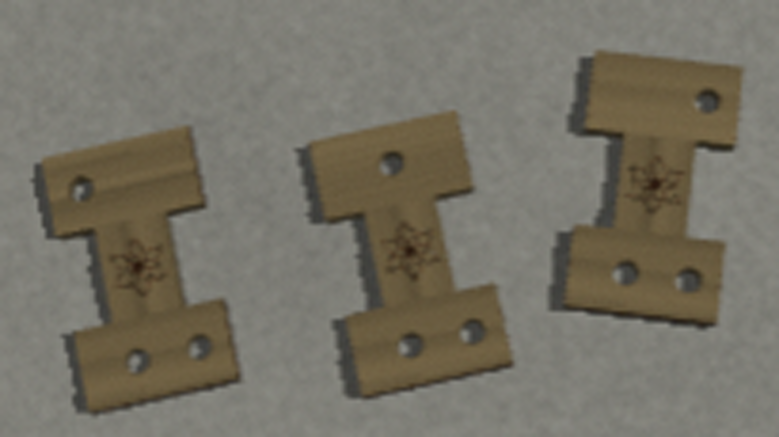

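View pics/c3.png

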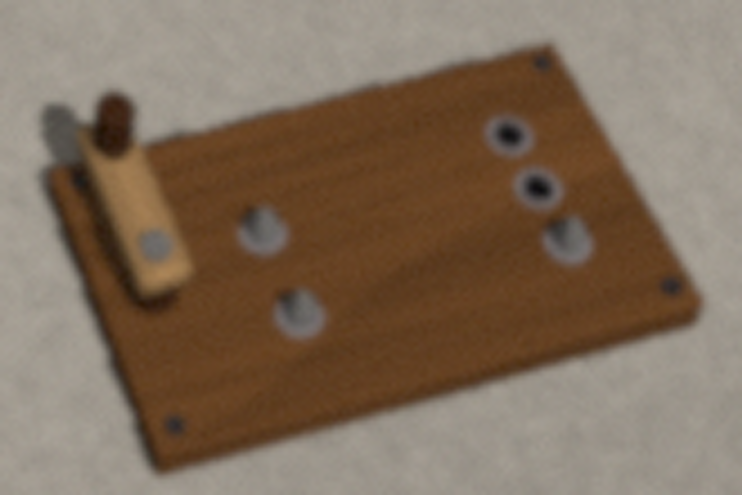

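```bash
python3 - <<'E'
from h import *
np.set_printoptions(precision=3,suppress=True)
s=ctrl.read_state();T=pose(s);print(T,s['clock'])
C=cam('top')
c1=np.array([[50,53],[299,69],[298,493],[38,478]])/4.6+[430,155]
print(pix2w('top',c1,18,C))
c2=np.array([[597,52],[742,67],[720,326],[565,305]])/3.8+[195,170]
print(pix2w('top',c2,15,C))
h=np.array([[707,101],[625,272],[688,281],[654,184]])/3.8+[195,170]
print(pix2w('top',h,15,C))
E
```

```text
[[ -0.      0.429   0.904 278.433]
 [ -0.      0.904  -0.429 587.254]
 [ -1.     -0.     -0.    231.142]
 [  0.      0.      0.      1.   ]] 0.4
[[ 684.038 -185.347   18.   ]
 [ 677.388 -313.395   18.   ]
 [ 458.273 -301.972   18.   ]
 [ 464.541 -172.986   18.   ]]
[[640.527  23.029  15.   ]
 [631.884 -65.973  15.   ]
 [470.921 -51.288  15.   ]
 [482.633  41.441  15.   ]]
[[610.033 -44.339  15.   ]
 [503.141   5.568  15.   ]
 [498.056 -32.252  15.   ]
 [557.593 -11.881  15.   ]]
```

Pins: the movable pin is at the right socket (crop (225,133)), y −26. Wooden candidates in the top image: (231,240) has its third hole at the +y edge → a. (302,236) has it on the middle line → b. (367,219) has it at the −y edge → c, which matches. The pink and purple shapes are decoys. Going over blank_c.

>>> arm_command --pt "1 1.33 -3 -0.3 0 0 0.97" --pt "1 1.33 -3 -0.3 0 0 0.97" --pt "1 1.33 -3 -0.3 0 0 0.97" --pt "1 1.33 -3 -0.3 0 0 0.97" --pt "1 1.33 -3 -0.3 0 0 0.97" --pt "1 1.33 -3 -0.3 0 0 0.97" --pt "1 1.33 -3 -0.3 0 0 0.97" --pt "1 1.33 -3 -0.3 0 0 0.97" --pt "1 1.33 -3 -0.3 0 0 0.97" --pt "1 1.33 -3 -0.3 0 0 0.97" --pt "1 1.33 -3 -0.3 0 0 0.97" --pt "1 1.33 -3 -0.3 0 0 0.97" --pt "1 1.33 -3 -0.3 0 0 0.97" --pt "1 1.33 -3 -0.3 0 0 0.97" --pt "1 1.33 -3 -0.3 0 0 0.97" --pt "1 1.33 -3 -0.3 0 0 0.97" --pt "1 1.33 -3 -0.3 0 0 0.97" --pt "1 1.33 -3 -0.3 0 0 0.97" --pt "1 1.33 -3 -0.3 0 0 0.97" --pt "1 1.33 -3 -0.3 0 0 0.97"

```text
clock: 2.07
eef_pos: [545.1, -14.3, 171.4]
tool_rot: [0.229, 1.57, 0.125]
force: [0.4, 1.2, 0.7]
width: 85.5
```

>>> arm_command --pt "1 0 0 0 0 0 0" --pt "1 0 0 0 0 0 0" --pt "1 0 0 0 0 0 0" --pt "1 0 0 0 0 0 0"

```text
clock: 2.4
eef_pos: [544.1, -11.0, 171.4]
tool_rot: [1.95, 1.57, 1.847]
force: [-0.1, 0.8, 0.3]
width: 85.3
```

```bash
python3 - <<'E'
from h import *
import pickle
np.set_printoptions(precision=3,suppress=True)
s=ctrl.read_state();C=cam('wrist');im=ctrl.get_image('wrist');cv2.imwrite('pics/w1.png',im);pickle.dump(C,open('w1.pkl','wb'));print(pose(s),s['clock'],s['qpos'])
E
```

```text
[[ -0.      0.102   0.995 544.114]
 [  0.001   0.995  -0.102 -11.005]
 [ -1.      0.001  -0.    171.428]
 [  0.      0.      0.      1.   ]] 2.4 [ 0.015  0.556 -0.068  1.876  0.053  0.712  1.386]
```

View pics/w1.png

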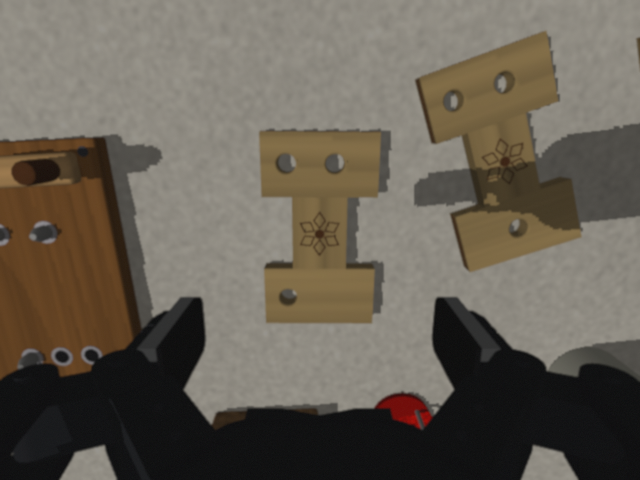

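```bash
cat >> h.py <<'E'
def blobs(im,lo,hi,box,amin,amax):
    x0,y0,x1,y1=box
    hsv=cv2.cvtColor(im,cv2.COLOR_BGR2HSV)[y0:y1,x0:x1]
    m=cv2.inRange(hsv,lo,hi)
    cs,hi_=cv2.findContours(m,cv2.RETR_CCOMP,cv2.CHAIN_APPROX_NONE)
    out=[]
    for c,h in zip(cs,hi_[0]):
        a=cv2.contourArea(c)
        if amin<a<amax:
            M=cv2.moments(c); out.append((h[3]>=0,a,M['m10']/M['m00']+x0,M['m01']/M['m00']+y0))
    return m,out
def fitpose(model,world):
    model=np.asarray(model,float);w=np.asarray(world)[:,:2]
    mc,wc=model.mean(0),w.mean(0);H=(model-mc).T@(w-wc)
    a=np.arctan2(H[0,1]-H[1,0],H[0,0]+H[1,1]);R=np.array([[np.cos(a),-np.sin(a)],[np.sin(a),np.cos(a)]])
    t=wc-R@mc;res=w-(model@R.T+t);return t,a,res
E
python3 - <<'E'
from h import *
import pickle
np.set_printoptions(precision=3,suppress=True)
im=cv2.imread('pics/w1.png')
hsv=cv2.cvtColor(im,cv2.COLOR_BGR2HSV)
for p in ((310,145),(320,300),(230,230),(288,163),(295,160),(288,296)): print(p,hsv[p[1],p[0]])
m,o=blobs(im,(8,60,60),(30,255,255),(240,110,400,345),60,1e6)
cv2.imwrite('pics/m.png',cv2.resize(m,None,fx=3,fy=3))
print(o)
cv2.imwrite('pics/w1c.png',cv2.resize(im[110:345,240:400],None,fx=2.5,fy=2.5,interpolation=cv2.INTER_CUBIC))
E
```

```text
(310, 145) [ 19 113 131]
(320, 300) [ 19 116 121]
(230, 230) [ 21  23 144]
(288, 163) [21 22 81]
(295, 160) [ 19  68 127]
(288, 296) [19 25 81]
[(np.False_, 17597.0, 319.08762857305226, 222.88616430831013), (np.True_, 182.5, 287.8310502283105, 295.7872146118722), (np.True_, 94.5, 278.89770723104056, 265.0511463844797), (np.True_, 281.0, 334.51957295373666, 162.80545670225385), (np.True_, 277.5, 286.32672672672675, 162.5051051051051)]
```

View pics/w1c.png

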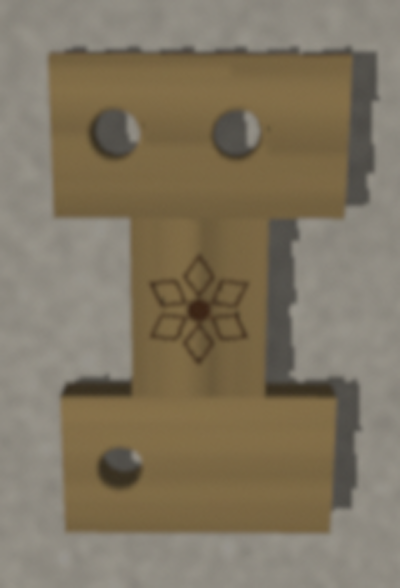

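View pics/m.png

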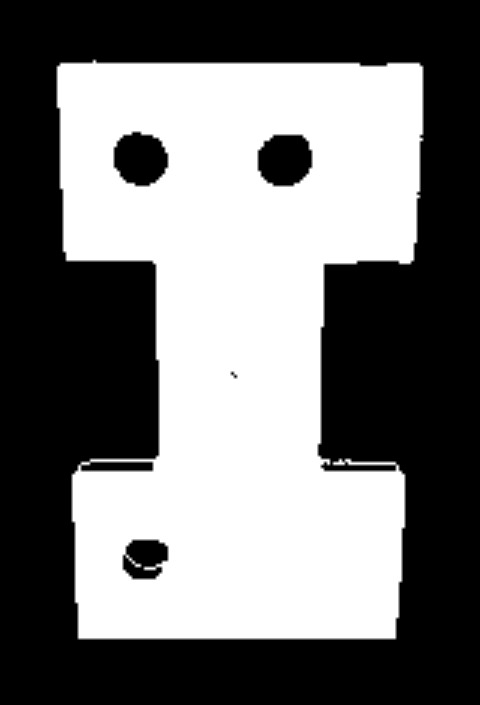

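```bash
python3 - <<'E'
from h import *
import pickle
np.set_printoptions(precision=2,suppress=True)
C=pickle.load(open('w1.pkl','rb'))
px=np.array([[286.3,162.5],[334.5,162.8],[288,296.8],[319.2,234]])
cr=np.array([(49,53),(352,53),(345,218),(54,216),(62,397),(336,397),(330,531),(66,531)])/2.5+[240,110]
mod=[[-56,-26],[-56,12],[56,-26],[0,0]]
mc=[[-80,-46],[-80,46],[-30,46],[-30,-46],[30,-46],[30,46],[80,46],[80,-46]]
for M,P in ((mod,px),(mc,cr),(mod+mc,np.r_[px,cr])):
    W=pix2w('wrist',P,15,C);t,a,r=fitpose(M,W);print(t,a);print(r.T)
E
```

```text
[555.85 -11.51] -0.10815410403196404
[[-0.46 -0.53  0.3   0.69]
 [ 0.35 -0.31 -0.12  0.09]]
[556.21 -10.99] -0.10519543190229272
[[-0.12 -0.42  0.01 -0.38  0.64  0.32 -0.17  0.11]
 [ 0.16  0.03  0.15 -0.14  0.2  -0.19 -0.15 -0.04]]
[556.08 -11.15] -0.10552583983735597
[[-0.75 -0.72 -0.02  0.45  0.02 -0.31  0.13 -0.23  0.78  0.43 -0.05  0.26]
 [ 0.15 -0.53 -0.62 -0.27  0.29  0.16  0.3   0.01  0.36 -0.02  0.04  0.15]]
```

>>> arm_command --pt "1 0.12 -1.95 0 0 0 0.22" --pt "1 0.12 -1.95 0 0 0 0.22" --pt "1 0.12 -1.95 0 0 0 0.22" --pt "1 0.12 -1.95 0 0 0 0.22" --pt "1 0.12 -1.95 0 0 0 0.22" --pt "1 0.12 -1.95 0 0 0 0.22" --pt "1 0.12 -1.95 0 0 0 0.22" --pt "1 0.12 -1.95 0 0 0 0.22" --pt "1 0.12 -1.95 0 0 0 0.22" --pt "1 0.12 -1.95 0 0 0 0.22" --pt "1 0.12 -1.95 0 0 0 0.22" --pt "1 0.12 -1.95 0 0 0 0.22" --pt "1 0 0 0 0 0 0" --pt "1 0 0 0 0 0 0" --pt "1 0 0 0 0 0 0" --pt "1 0 0 0 0 0 0"

```text
clock: 3.78
eef_pos: [559.3, -244.3, 171.4]
tool_rot: [1.669, 1.57, 1.614]
force: [0.7, 0.2, 0.5]
width: 85.0
```

```bash
python3 - <<'E'
from h import *
import pickle
np.set_printoptions(precision=3,suppress=True)
s=ctrl.read_state();C=cam('wrist');im=ctrl.get_image('wrist');cv2.imwrite('pics/w2.png',im);pickle.dump(C,open('w2.pkl','wb'));print(pose(s),s['clock'])
cv2.imwrite('pics/w2c.png',cv2.resize(im[90:360,220:420],None,fx=2.2*1.35,fy=2.2,interpolation=cv2.INTER_CUBIC) if 0 else cv2.resize(im[60:330,200:450],None,fx=2.2,fy=2.2,interpolation=cv2.INTER_CUBIC))
E
```

```text
[[  -0.       0.055    0.998  559.254]
 [   0.001    0.998   -0.055 -244.296]
 [  -1.       0.001   -0.     171.384]
 [   0.       0.       0.       1.   ]] 3.7833
```

View pics/w2.png

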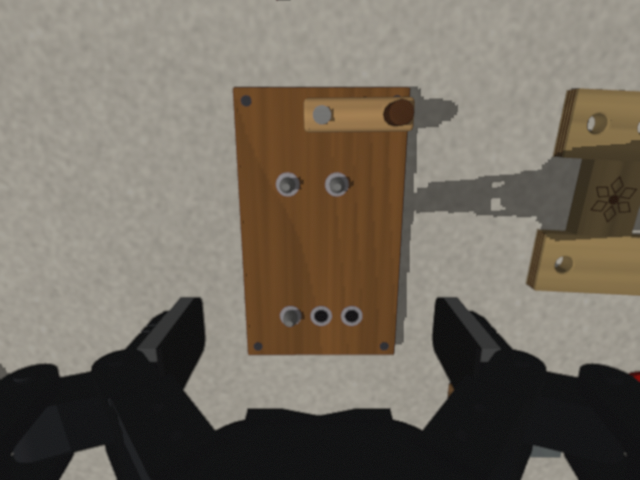

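View pics/w2c.png

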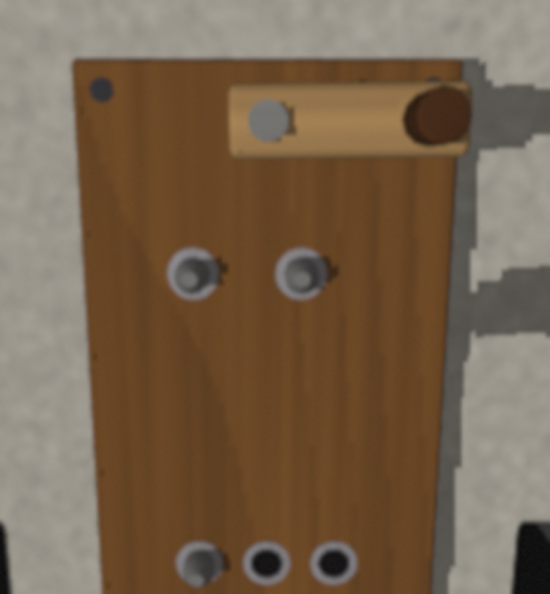

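```bash
python3 - <<'E'
from h import *
im=cv2.imread('pics/w2.png')
def z(x,y,r=16):return cv2.resize(im[y-r:y+r,x-r:x+r],(260,260),interpolation=cv2.INTER_CUBIC)
a=np.hstack([z(288,184),z(337,184),z(400,112)]);b=np.hstack([z(290,316),z(321,316),z(352,316)])
cv2.imwrite('pics/z.png',np.vstack([a,b]))
E
```

```text
(no output)
```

View pics/z.png

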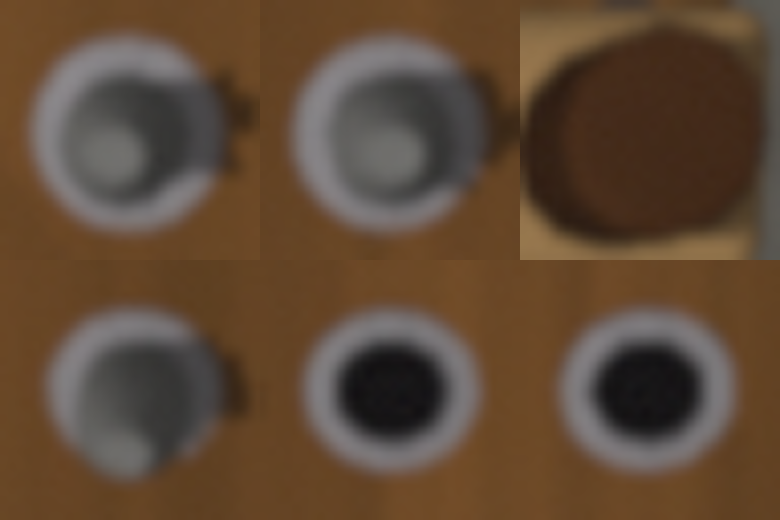

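```bash
python3 - <<'E'
from h import *
import pickle
np.set_printoptions(precision=2,suppress=True)
C=pickle.load(open('w2.pkl','rb'))
r=pix2w('wrist',[[287.3,184.05],[336.4,184.05],[290.3,315.6],[320.7,315.6],[351.3,315.6]],18,C)
t=pix2w('wrist',[[285.7,186.4],[337.2,186.4],[289.6,323.4]],32,C)
c=pix2w('wrist',[(234,87.5),(411,87),(394,354),(249,354)],18,C)
mr=[[-56,-26],[-56,12],[56,-26],[56,0],[56,26]];mt=mr[:3];mc=[[-127,-65],[-127,65],[95,65],[95,-65]]
for M,W in ((mr,r),(mt,t),(mc,c),(mr+mt,np.r_[r,t])):
    p,a,e=fitpose(M,W);print(p,a);print(e.T)
k=pix2w('wrist',[400.8,111.5],73,C)[0]
p,a,e=fitpose(mr,r);R=np.array([[np.cos(a),-np.sin(a)],[np.sin(a),np.cos(a)]])
pv=p+R@[-106,0];d=k[:2]-pv;print('knob',k,'pivot',pv,np.linalg.norm(d),np.arctan2(d[1],d[0])-a)
C=pickle.load(open('w1.pkl','rb'))
mod=[[-56,-26],[-56,12],[56,-26]]
print(fitpose(mod,pix2w('wrist',[[286.3,162.5],[334.5,162.8],[287.7,296.5]],15,C)))
E
```

```text
[ 587.1  -243.58] -0.05461048031932995
[[-0.41 -0.37  0.22  0.26  0.29]
 [-0.11  0.09 -0.09 -0.05  0.17]]
[ 586.74 -243.45] -0.05033941865663865
[[-0.28 -0.08  0.35]
 [-0.1   0.14 -0.05]]
[ 586.52 -242.66] -0.055764714428541313
[[ 1.14  0.66 -0.96 -0.84]
 [ 0.58 -0.56 -1.05  1.03]]
[ 586.97 -243.56] -0.05348931234722344
[[-0.31 -0.23  0.31  0.38  0.44 -0.44 -0.36  0.21]
 [-0.07  0.13 -0.17 -0.13  0.08 -0.16  0.09  0.24]]
knob [ 482.49 -190.04   73.  ] pivot [ 481.25 -237.79] 47.77038842134134 1.599551826412659
(array([555.54, -11.65]), np.float64(-0.10989343293505825), array([[-0.11,  0.39],
       [-0.25, -0.27],
       [ 0.37, -0.12]]))
```

>>> arm_command --pt "1 -0.03 1.94 -0.6 0 0 -0.25" --pt "1 -0.03 1.94 -0.6 0 0 -0.25" --pt "1 -0.03 1.94 -0.6 0 0 -0.25" --pt "1 -0.03 1.94 -0.6 0 0 -0.25" --pt "1 -0.03 1.94 -0.6 0 0 -0.25" --pt "1 -0.03 1.94 -0.6 0 0 -0.25" --pt "1 -0.03 1.94 -0.6 0 0 -0.25" --pt "1 -0.03 1.94 -0.6 0 0 -0.25" --pt "1 -0.03 1.94 -0.6 0 0 -0.25" --pt "1 -0.03 1.94 -0.6 0 0 -0.25" --pt "1 -0.03 1.94 -0.6 0 0 -0.25" --pt "1 -0.03 1.94 -0.6 0 0 -0.25" --pt "1 0 0 0 0 0 0" --pt "1 0 0 0 0 0 0" --pt "1 0 0 0 0 0 0"

```text
clock: 5.08
eef_pos: [555.3, -14.1, 99.6]
tool_rot: [-1.109, 1.57, -1.219]
force: [-0.5, 0.1, 0.0]
width: 85.4
```

```bash
python3 - <<'E'
from h import *
np.set_printoptions(precision=4,suppress=True)
s=ctrl.read_state();print(pose(s),s['clock'])
cv2.imwrite('pics/w3.png',ctrl.get_image('wrist'))
E
```

```text
[[  0.0002   0.1097   0.994  555.335 ]
 [ -0.0006   0.994   -0.1097 -14.146 ]
 [ -1.      -0.0006   0.0003  99.5535]
 [  0.       0.       0.       1.    ]] 5.0833
```

View pics/w3.png

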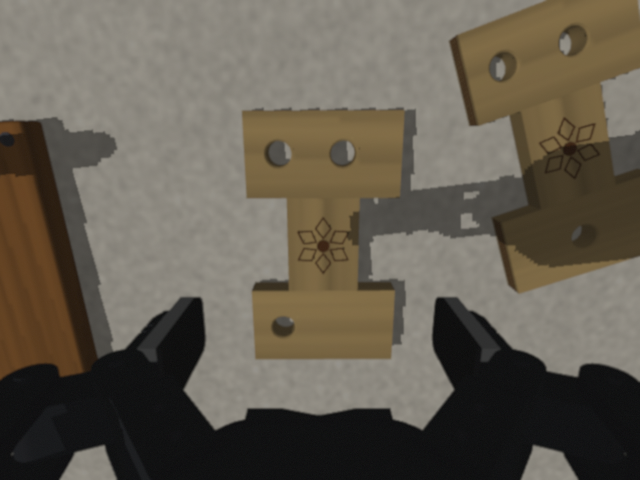

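>>> arm_command --pt "1 0.01 0.03 -1.0 0 0 0" --pt "1 0.01 0.03 -1.0 0 0 0" --pt "1 0.01 0.03 -1.0 0 0 0" --pt "1 0.01 0.03 -1.0 0 0 0" --pt "1 0.01 0.03 -1.0 0 0 0" --pt "1 0.01 0.03 -1.0 0 0 0" --pt "1 0 0.03 -1.0 0 0 0" --pt "1 0 0.03 -1.0 0 0 0" --pt "1 0 0.03 -1.0 0 0 0" --pt "1 0 0 -0.3 0 0 0" --pt "1 0 0 -0.3 0 0 0" --pt "1 0 0 -0.2 0 0 0" --pt "1 0 0 0 0 0 0" --pt "1 0 0 0 0 0 0"

```text
clock: 6.3
eef_pos: [556.2, -11.2, 1.6]
tool_rot: [0.12, 1.57, 0.009]
force: [0.2, 0.2, -0.0]
width: 85.4
```

```bash
python3 - <<'E'
from h import *
np.set_printoptions(precision=4,suppress=True)
s=ctrl.read_state();print(pose(s),s['clock'],s['force'])
cv2.imwrite('pics/w4.png',ctrl.get_image('wrist'))
E
```

```text
[[  0.0006   0.1103   0.9939 556.1597]
 [  0.       0.9939  -0.1103 -11.1663]
 [ -1.       0.0001   0.0006   1.6189]
 [  0.       0.       0.       1.    ]] 6.3 [ 0.1751  0.2222 -0.0306]
```

View pics/w4.png

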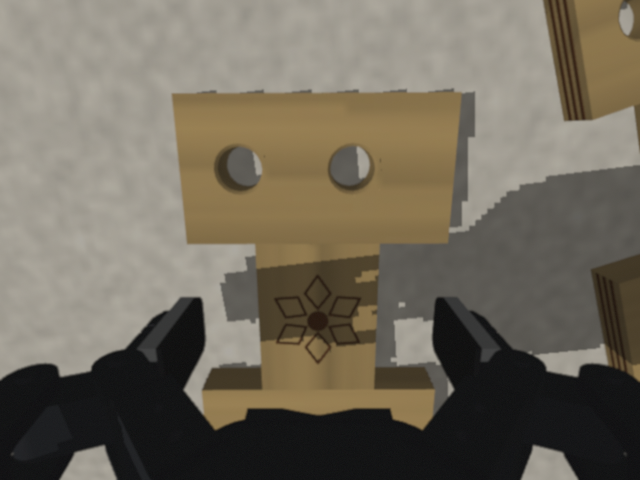

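>>> arm_command --pt "0.3 0 0 0 0 0 0" --pt "0.3 0 0 0 0 0 0" --pt "0.3 0 0 0 0 0 0" --pt "0.3 0 0 0 0 0 0" --pt "0.3 0 0 0 0 0 0" --pt "0.3 0 0 0 0 0 0" --pt "0.3 0 0 0 0 0 0" --pt "0.3 0 0 0 0 0 0"

```text
clock: 7.02
eef_pos: [556.2, -11.1, 1.9]
tool_rot: [0.14, 1.57, 0.03]
force: [-1.8, 0.3, 5.1]
width: 42.2
```

```bash
python3 - <<'E'
from h import *
np.set_printoptions(precision=4,suppress=True)
s=ctrl.read_state();print(pose(s),s['clock'],s['force'],s['width'])
cv2.imwrite('pics/w5.png',ctrl.get_image('wrist'))
E
```

```text
[[  0.0006   0.1102   0.9939 556.1537]
 [  0.       0.9939  -0.1102 -11.1484]
 [ -1.       0.0001   0.0006   1.8881]
 [  0.       0.       0.       1.    ]] 7.0167 [-1.7571  0.2795  5.0614] 42.206753324001774
```

View pics/w5.png

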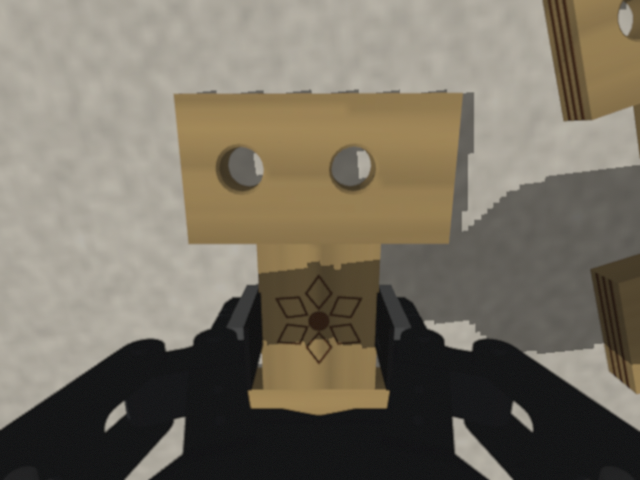

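>>> arm_command --pt "0.2 0 0 0.4 0 0 0" --pt "0.2 0 0 0.8 0 0 0" --pt "0.2 0 0 1.2 0 0 0" --pt "0.2 0 0 1.2 0 0 0" --pt "0.2 0 0 1.2 0 0 0" --pt "0.2 0 0 1.2 0 0 0" --pt "0.2 0 0 1.2 0 0 0" --pt "0.2 0 0 1.2 0 0 0" --pt "0.2 0 0 1.2 0 0 0" --pt "0.2 0 0 0.8 0 0 0" --pt "0.2 0 0 0.4 0 0 0" --pt "0.2 0 0 0 0 0 0"

```text
clock: 8.07
eef_pos: [556.6, -11.2, 110.6]
tool_rot: [0.137, 1.569, 0.026]
force: [0.7, -0.3, -1.7]
width: 42.1
```

>>> arm_command --pt "0.2 0.1 -0.9 0 0 0 0.1" --pt "0.2 0.26 -1.94 0 0 0 0.27" --pt "0.2 0.26 -1.94 0 0 0 0.27" --pt "0.2 0.26 -1.94 0 0 0 0.27" --pt "0.2 0.26 -1.94 0 0 0 0.27" --pt "0.2 0.26 -1.94 0 0 0 0.27" --pt "0.2 0.26 -1.94 0 0 0 0.27" --pt "0.2 0.26 -1.94 0 0 0 0.27" --pt "0.2 0.26 -1.94 0 0 0 0.27" --pt "0.2 0.26 -1.94 0 0 0 0.27" --pt "0.2 0.26 -1.94 0 0 0 0.27" --pt "0.2 0.26 -1.94 0 0 0 0.27" --pt "0.2 0.16 -1.0 0 0 0 0.17" --pt "0.2 0 0 0 0 0 0" --pt "0.2 0 0 0 0 0 0" --pt "0.2 0 0 0 0 0 0" --pt "0.2 0 0 0 0 0 0"

```text
clock: 9.48
eef_pos: [587.1, -241.4, 109.1]
tool_rot: [1.993, 1.569, 1.941]
force: [-0.6, -0.1, -0.2]
width: 42.4
```

```bash
python3 - <<'E'
from h import *
import pickle
np.set_printoptions(precision=4,suppress=True)
s=ctrl.read_state();print(pose(s),s['clock'],s['force'],s['width'])
C=cam('wrist');im=ctrl.get_image('wrist');cv2.imwrite('pics/w6.png',im);pickle.dump(C,open('w6.pkl','wb'))
cv2.imwrite('pics/t6.png',cv2.resize(ctrl.get_image('side')[250:450,320:520],None,fx=3,fy=3))
E
```

```text
[[  -0.0006    0.0517    0.9987  587.1299]
 [   0.0015    0.9987   -0.0517 -241.4315]
 [  -1.        0.0014   -0.0006  109.1241]
 [   0.        0.        0.        1.    ]] 9.4833 [-0.5883 -0.0817 -0.189 ] 42.398766924364075
```

View pics/w6.png

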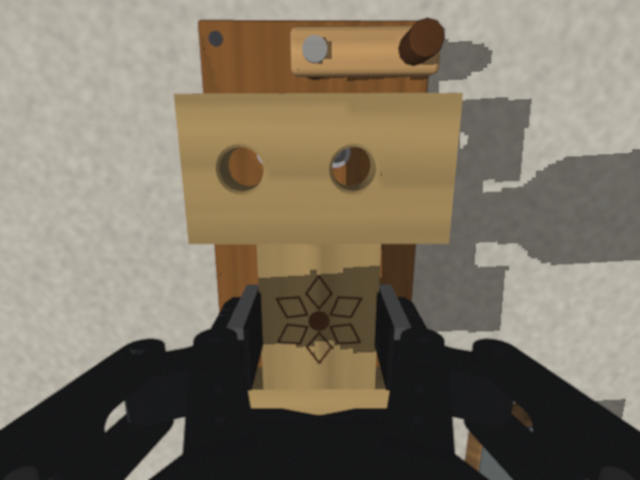

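View pics/t6.png

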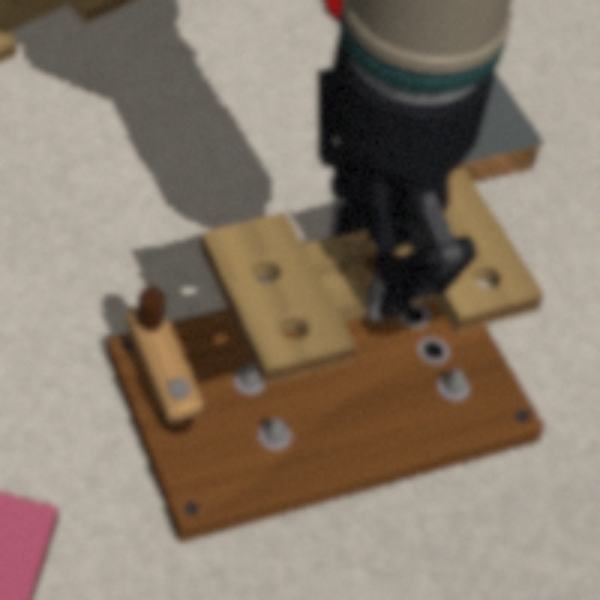

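```bash
python3 - <<'E'
from h import *
import pickle
np.set_printoptions(precision=2,suppress=True)
C=pickle.load(open('w6.pkl','rb'));im=cv2.imread('pics/w6.png')
px=[(240,168.5),(351.8,168),(318.5,321),(175,94),(461.5,94.5),(449,243),(189,243)]
mod=[[-56,-26],[-56,12],[0,0],[-80,-46],[-80,46],[-30,46],[-30,-46]]
t,a,e=fitpose(mod,pix2w('wrist',px,122.2,C));print(t,a);print(e.T)
cv2.imwrite('pics/z6.png',cv2.resize(im[85:255,165:475],None,fx=2.5,fy=2.5,interpolation=cv2.INTER_CUBIC))
E
```

```text
[ 587.41 -241.39] -0.05082411612394163
[[-0.39 -0.53  0.79 -0.04  0.18  0.07 -0.08]
 [-0.43 -0.53  0.07 -0.01  0.23  0.77 -0.11]]
```

View pics/z6.png

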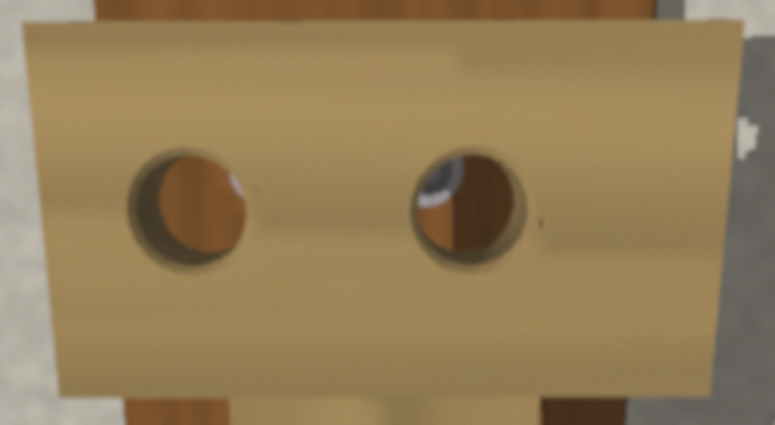

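>>> arm_command --pt "0.2 -0.02 -0.21 -0.3 0 0 -0.15" --pt "0.2 0 0 -0.9 0 0 0" --pt "0.2 0 0 -0.9 0 0 0" --pt "0.2 0 0 -0.9 0 0 0" --pt "0.2 0 0 -0.9 0 0 0" --pt "0.2 0 0 -0.9 0 0 0" --pt "0.2 0 0 -0.9 0 0 0" --pt "0.2 0 0 -0.7 0 0 0" --pt "0.2 0 0 -0.3 0 0 0" --pt "0.2 0 0 0 0 0 0" --pt "0.2 0 0 0 0 0 0" --pt "0.2 0 0 0 0 0 0"

```text
clock: 10.58
eef_pos: [587.3, -245.8, 42.8]
tool_rot: [-0.254, 1.57, -0.311]
force: [0.4, -0.5, -2.1]
width: 42.5
```

```bash
python3 - <<'E'
from h import *
import pickle
np.set_printoptions(precision=4,suppress=True)
s=ctrl.read_state();print(pose(s),s['clock'],s['force'],s['width'])
C=cam('wrist');im=ctrl.get_image('wrist');cv2.imwrite('pics/w7.png',im);pickle.dump(C,open('w7.pkl','wb'))
cv2.imwrite('pics/z7.png',cv2.resize(im[60:350,165:475],None,fx=2,fy=2,interpolation=cv2.INTER_CUBIC))
E
```

```text
[[   0.0009    0.0566    0.9984  587.337 ]
 [  -0.0003    0.9984   -0.0566 -245.8239]
 [  -1.       -0.0002    0.0009   42.7871]
 [   0.        0.        0.        1.    ]] 10.5833 [ 0.4266 -0.5034 -2.05  ] 42.45309872118507
```

View pics/z7.png

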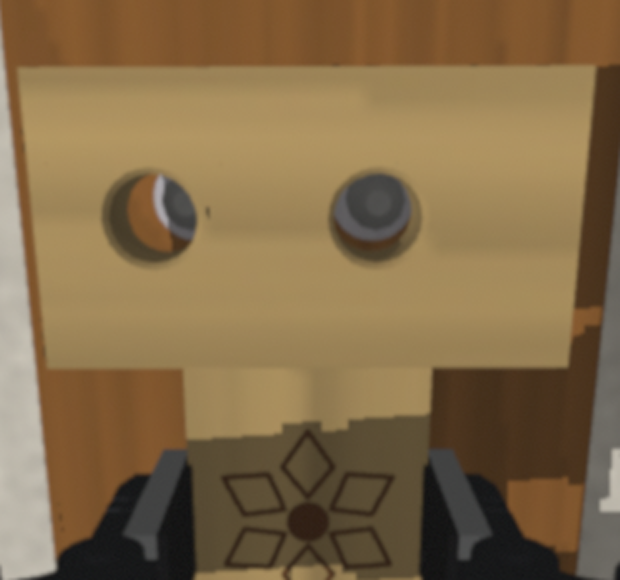

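```bash
python3 - <<'E'
from h import *
import pickle
np.set_printoptions(precision=2,suppress=True)
C=pickle.load(open('w7.pkl','rb'))
W=pix2w('wrist',[(254,163.3),(353.3,160.8)],32,C);print(W)
a=-.054;R=np.array([[np.cos(a),-np.sin(a)],[np.sin(a),np.cos(a)]])
print(np.array([[-56,-26],[-56,12]])@R.T+[587,-243.5])
px=[(240,168),(352.2,167.9),(175,94),(462.5,93.5),(449,243),(189,243)]
t,a,e=fitpose([[-56,-26],[-56,12],[-80,-46],[-80,46],[-30,46],[-30,-46]],pix2w('wrist',px,42.8+13.1,C));print(t,a)
E
```

```text
[[ 530.09 -268.2    32.  ]
 [ 531.34 -228.59   32.  ]]
[[ 529.68 -266.44]
 [ 531.73 -228.49]]
[ 587.38 -245.72] -0.05568832588310854
```

>>> arm_command --pt "0.2 -0.03 0.22 0 0 0 0.1" --pt "0.2 0 0 0 0 0 0" --pt "0.2 0 0 0 0 0 0" --pt "0.2 0 0 0 0 0 0" --pt "0.2 0 0 0 0 0 0"

```text
clock: 11.05
eef_pos: [586.7, -243.5, 42.4]
tool_rot: [-0.519, 1.571, -0.574]
force: [0.3, 1.0, -1.0]
width: 42.3
```

```bash
python3 - <<'E'
from h import *
np.set_printoptions(precision=4,suppress=True)
s=ctrl.read_state();print(pose(s),s['clock'],s['force'],s['width'])
E
```

```text
[[   0.0002    0.0548    0.9985  586.6561]
 [  -0.0001    0.9985   -0.0548 -243.5269]
 [  -1.       -0.0001    0.0002   42.4433]
 [   0.        0.        0.        1.    ]] 11.05 [ 0.2691  1.0145 -1.0107] 42.3366547147186
```

>>> arm_command --pt "0.2 0.02 0 -0.3 0 0 0" --pt "0.2 0 0 -0.3 0 0 0" --pt "0.2 0 0 -0.3 0 0 0" --pt "0.2 0 0 -0.3 0 0 0" --pt "0.2 0 0 -0.3 0 0 0" --pt "0.2 0 0 0 0 0 0" --pt "0.2 0 0 0 0 0 0"

```text
clock: 11.63
eef_pos: [586.5, -243.4, 26.9]
tool_rot: [2.861, 1.57, 2.806]
force: [0.0, 0.3, -1.5]
width: 42.3
```

```bash
python3 - <<'E'
from h import *
np.set_printoptions(precision=4,suppress=True)
s=ctrl.read_state();print(pose(s),s['clock'],s['force'],s['width'])
im=ctrl.get_image('wrist')
cv2.imwrite('pics/z8.png',cv2.resize(im[60:350,165:475],None,fx=2,fy=2,interpolation=cv2.INTER_CUBIC))
E
```

```text
[[  -0.0007    0.0548    0.9985  586.5295]
 [   0.0002    0.9985   -0.0548 -243.378 ]
 [  -1.        0.0002   -0.0007   26.9287]
 [   0.        0.        0.        1.    ]] 11.6333 [ 0.024   0.274  -1.5147] 42.3119604260517
```

View pics/z8.png

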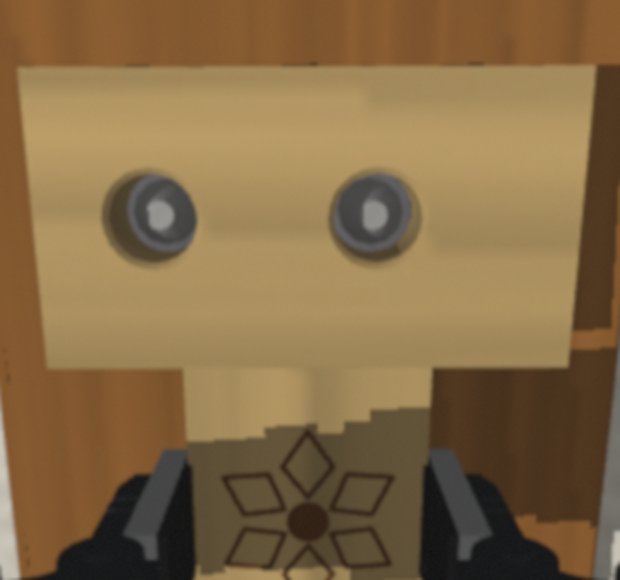

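>>> arm_command --pt "0.2 0.02 0 -0.2 0 0 0" --pt "0.2 0 0 -0.2 0 0 0" --pt "0.2 0 0 -0.2 0 0 0" --pt "0.2 0 0 -0.1 0 0 0" --pt "0.2 0 0 0 0 0 0" --pt "0.2 0 0 0 0 0 0"

```text
clock: 12.18
eef_pos: [587.0, -243.5, 20.3]
tool_rot: [-3.117, 1.571, 3.111]
force: [0.4, 0.1, -2.2]
width: 42.6
```

```bash
python3 - <<'E'
from h import *
np.set_printoptions(precision=4,suppress=True)
s=ctrl.read_state();print(pose(s),s['clock'],s['force'],s['torque'],s['width'])
im=ctrl.get_image('wrist')
cv2.imwrite('pics/z9.png',cv2.resize(im[60:350,165:475],None,fx=2,fy=2,interpolation=cv2.INTER_CUBIC))
im=ctrl.get_image('side')
cv2.imwrite('pics/s9.png',cv2.resize(im[310:440,340:520],None,fx=4,fy=4,interpolation=cv2.INTER_CUBIC))
E
```

```text
[[  -0.0001    0.0548    0.9985  586.9527]
 [   0.        0.9985   -0.0548 -243.4856]
 [  -1.       -0.       -0.0001   20.2576]
 [   0.        0.        0.        1.    ]] 12.1833 [ 0.3563  0.1309 -2.2211] [-0.0082 -0.0048 -0.0506] 42.554748445534884
```

View pics/z9.png

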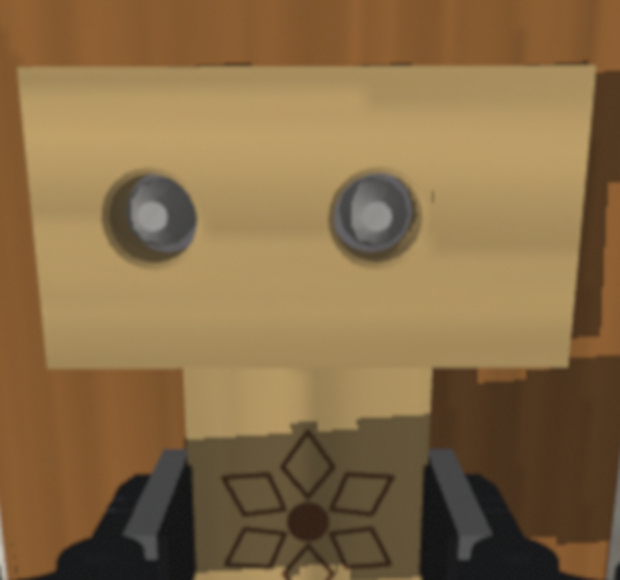

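View pics/s9.png

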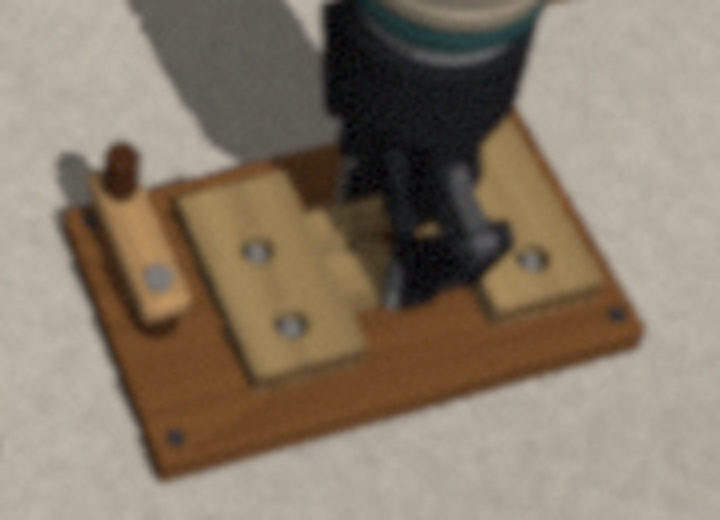

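>>> arm_command --pt "0.2 0 0 -0.08 0 0 0" --pt "0.2 0 0 0 0 0 0"

```text
clock: 12.45
eef_pos: [587.1, -243.5, 20.0]
tool_rot: [-0.399, 1.57, -0.454]
force: [-0.5, 0.7, 2.4]
width: 42.5
```

>>> arm_command --pt "0.7 0 0 0 0 0 0" --pt "0.8 0 0 0 0 0 0" --pt "0.8 0 0 0 0 0 0" --pt "0.8 0 0 0 0 0 0" --pt "0.8 0 0 0 0 0 0" --pt "0.8 0 0 0.8 0 0 0" --pt "0.8 0 0 1.5 0 0 0" --pt "0.8 0 0 2.5 0 0 0" --pt "0.8 0 0 2.5 0 0 0" --pt "0.8 0 0 2.5 0 0 0" --pt "0.8 0 0 2.5 0 0 0" --pt "0.8 0 0 1.5 0 0 0" --pt "0.8 0 0 0 0 0 0" --pt "0.8 0 0 0 0 0 0"

```text
clock: 13.62
eef_pos: [587.5, -243.7, 158.8]
tool_rot: [-0.338, 1.569, -0.393]
force: [-0.9, -0.3, -0.1]
width: 68.4
```

```bash
python3 - <<'E'
from h import *
import pickle
np.set_printoptions(precision=4,suppress=True)
s=ctrl.read_state();print(pose(s),s['clock'],s['force'],s['torque'],s['width'])
C=cam('wrist');im=ctrl.get_image('wrist');cv2.imwrite('pics/w10.png',im);pickle.dump(C,open('w10.pkl','wb'))
im=ctrl.get_image('side')
cv2.imwrite('pics/s10.png',cv2.resize(im[310:440,340:520],None,fx=4,fy=4,interpolation=cv2.INTER_CUBIC))
E
```

```text
[[   0.002     0.0549    0.9985  587.4529]
 [  -0.0008    0.9985   -0.0549 -243.6872]
 [  -1.       -0.0007    0.0021  158.7552]
 [   0.        0.        0.        1.    ]] 13.6167 [-0.9064 -0.3446 -0.0548] [0.0058 0.0229 0.0253] 68.37351628957758
```

View pics/w10.png

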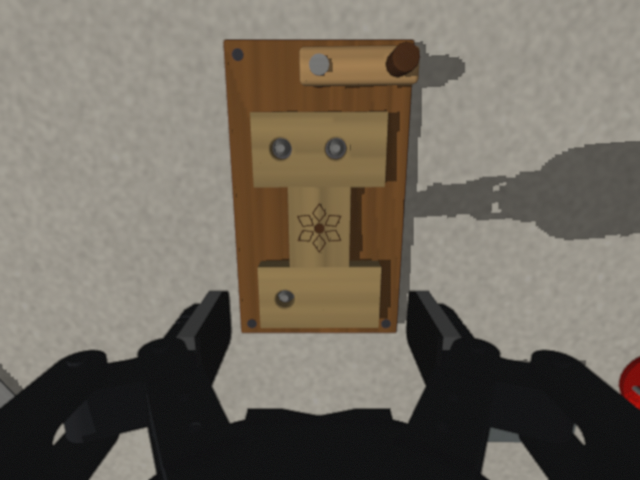

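View pics/s10.png

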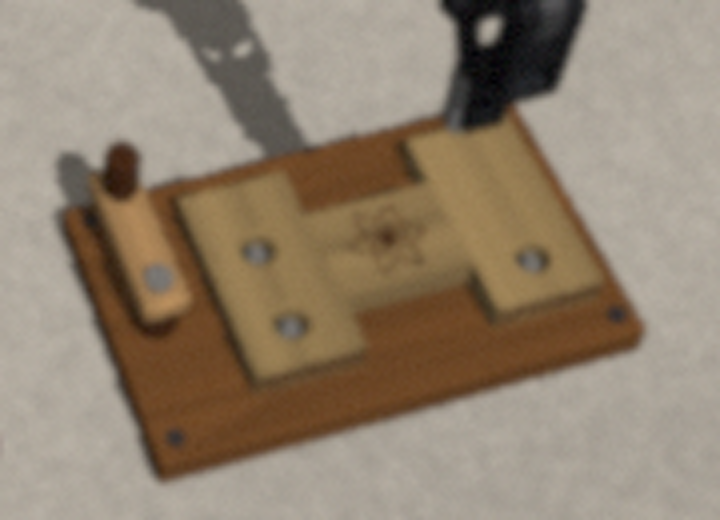

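>>> arm_command --pt "0 -1.2 0.5 -0.5 0 0 0" --pt "0 -2 0.82 -0.5 0 0 0" --pt "0 -2 0.82 -0.5 0 0 0" --pt "0 -2 0.82 -0.5 0 0 0" --pt "0 -2 0.82 -0.5 0 0 0" --pt "0 -2 0.82 -0.5 0 0 0" --pt "0 -2 0.8 -0.5 0 0 0" --pt "0 0 0 0 0 0 0" --pt "0 0 0 0 0 0 0" --pt "0 0 0 0 0 0 0"

```text
clock: 14.55
eef_pos: [455.5, -189.6, 122.1]
tool_rot: [1.253, 1.571, 1.199]
force: [0.2, -0.0, -0.3]
width: -0.1
```

```bash
python3 - <<'E'
from h import *
import pickle
np.set_printoptions(precision=4,suppress=True)
s=ctrl.read_state();print(pose(s),s['clock'],s['force'],s['width'])
C=cam('wrist');im=ctrl.get_image('wrist');cv2.imwrite('pics/w11.png',im);pickle.dump(C,open('w11.pkl','wb'))
E
```

```text
[[   0.0001    0.0548    0.9985  455.5374]
 [   0.0001    0.9985   -0.0548 -189.604 ]
 [  -1.        0.0001    0.      122.0516]
 [   0.        0.        0.        1.    ]] 14.55 [ 0.2435 -0.0385 -0.3368] -0.0811638270531335
```

View pics/w11.png

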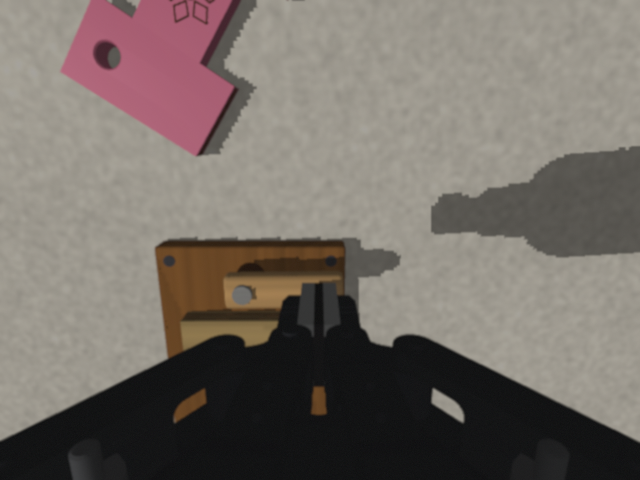

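>>> arm_command --pt "0 -0.1 0 -0.9 0 0 0" --pt "0 0 0 -0.9 0 0 0" --pt "0 0 0 -0.9 0 0 0" --pt "0 0 0 -0.9 0 0 0" --pt "0 0 0 -0.9 0 0 0" --pt "0 0 0 -0.9 0 0 0" --pt "0 0 0 -0.9 0 0 0" --pt "0 0 0 0 0 0 0" --pt "0 0 0 0 0 0 0"

```text
clock: 15.35
eef_pos: [453.6, -189.3, 58.8]
tool_rot: [2.86, 1.569, 2.805]
force: [0.9, -0.3, -0.5]
width: -0.1
```

```bash
python3 - <<'E'
from h import *
s=ctrl.read_state();print(s['eef_pos'],s['clock'],s['force'])
im=ctrl.get_image('side')
cv2.imwrite('pics/s12.png',cv2.resize(im[290:440,320:520],None,fx=4,fy=4,interpolation=cv2.INTER_CUBIC))
E
```

```text
[ 453.5633751  -189.2857916    58.83548593] 15.35 [ 0.92869279 -0.29770852 -0.49218578]
```

View pics/s12.png

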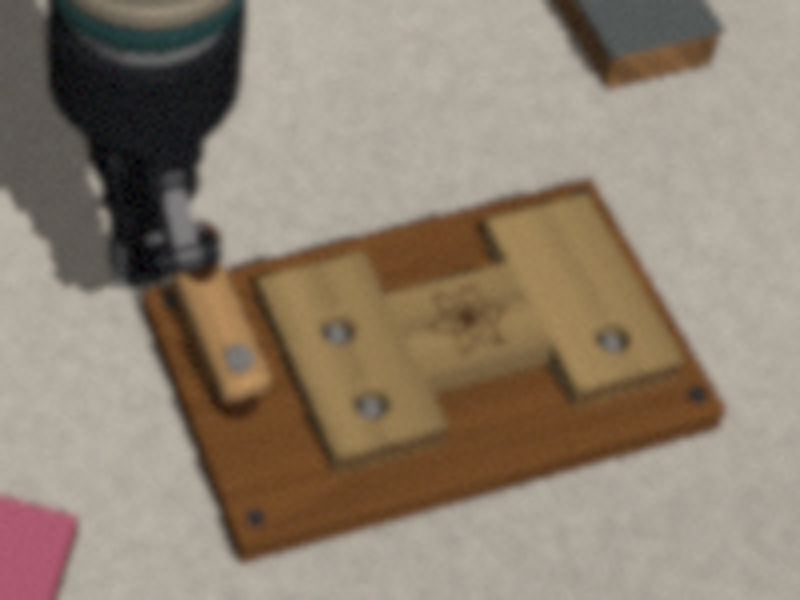

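>>> arm_command --pt "0 0.52 -0.07 0 0 0 0" --pt "0 0.52 -0.07 0 0 0 0" --pt "0 0.52 -0.07 0 0 0 0" --pt "0 0.52 -0.07 0 0 0 0" --pt "0 0.52 -0.07 0 0 0 0" --pt "0 0.41 -0.24 0 0 0 0" --pt "0 0.41 -0.24 0 0 0 0" --pt "0 0.41 -0.24 0 0 0 0" --pt "0 0 0 0 0 0 0" --pt "0 0 0 0 0 0 0"

```text
clock: 16.23
eef_pos: [493.2, -200.8, 59.6]
tool_rot: [-0.369, 1.569, -0.424]
force: [-0.5, 0.6, -0.2]
width: -0.6
```

```bash
python3 - <<'E'
from h import *
s=ctrl.read_state();print(s['eef_pos'],s['clock'],s['force'])
im=ctrl.get_image('side')
cv2.imwrite('pics/s13.png',cv2.resize(im[290:440,320:520],None,fx=4,fy=4,interpolation=cv2.INTER_CUBIC))
cv2.imwrite('pics/w13.png',ctrl.get_image('wrist'))
E
```

```text
[ 493.15708869 -200.84248713   59.58331541] 16.2333 [-0.46823854  0.63940953 -0.23935517]
```

View pics/s13.png

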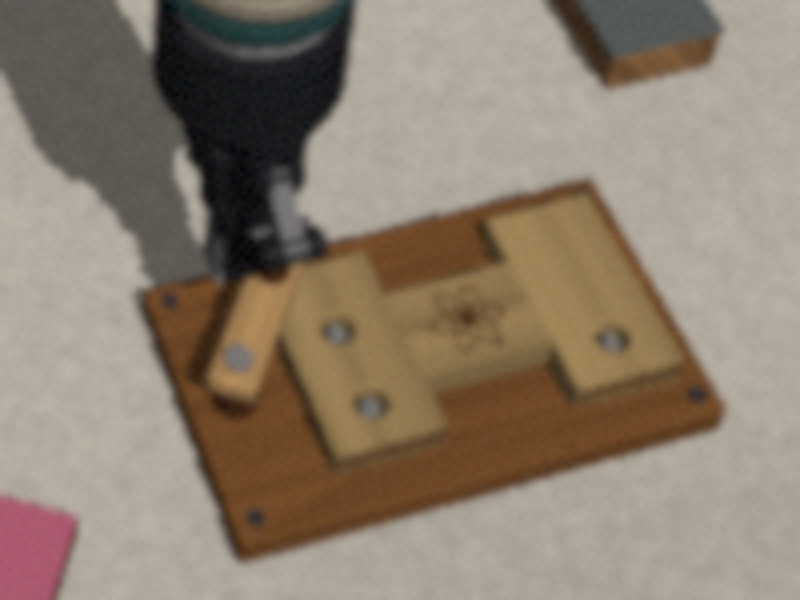

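View pics/w13.png

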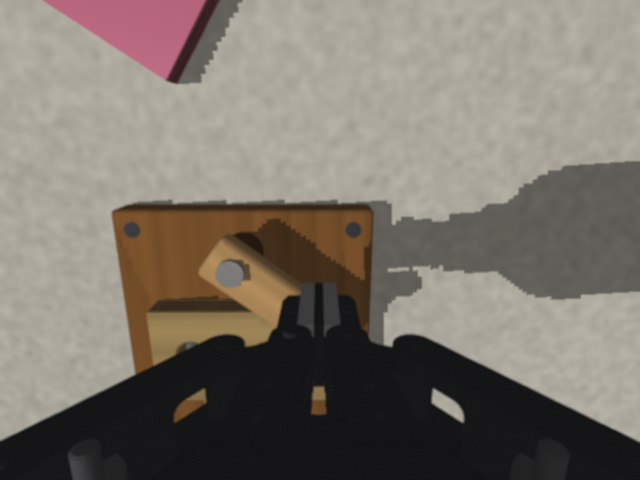

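>>> arm_command --pt "0 0.33 -0.4 0 0 0 0" --pt "0 0.33 -0.4 0 0 0 0" --pt "0 0.33 -0.4 0 0 0 0" --pt "0 0 0 0 0 0 0" --pt "0 -1.2 0.8 0 0 0 0" --pt "0 -0.2 1.4 0 0 0 0" --pt "0 0.8 1.4 0 0 0 0" --pt "0 1.4 0.2 0 0 0 0" --pt "0 1.0 0 0 0 0 0" --pt "0 0.2 0 0 0 0 0" --pt "0 0 0 0 0 0 0" --pt "0 0 0 0 0 0 0"

```text
clock: 17.33
eef_pos: [521.6, -174.6, 59.4]
tool_rot: [-2.612, 1.57, -2.668]
force: [-1.4, 0.1, -1.0]
width: 0.1
```

```bash
python3 - <<'E'
from h import *
s=ctrl.read_state();print(s['eef_pos'],s['clock'],s['force'])
im=ctrl.get_image('side')
cv2.imwrite('pics/s14.png',cv2.resize(im[290:440,320:520],None,fx=4,fy=4,interpolation=cv2.INTER_CUBIC))
cv2.imwrite('pics/w14.png',ctrl.get_image('wrist'))
E
```

```text
[ 521.62560389 -174.64333137   59.41338846] 17.3333 [-1.40615581  0.05896705 -1.04096752]
```

View pics/s14.png

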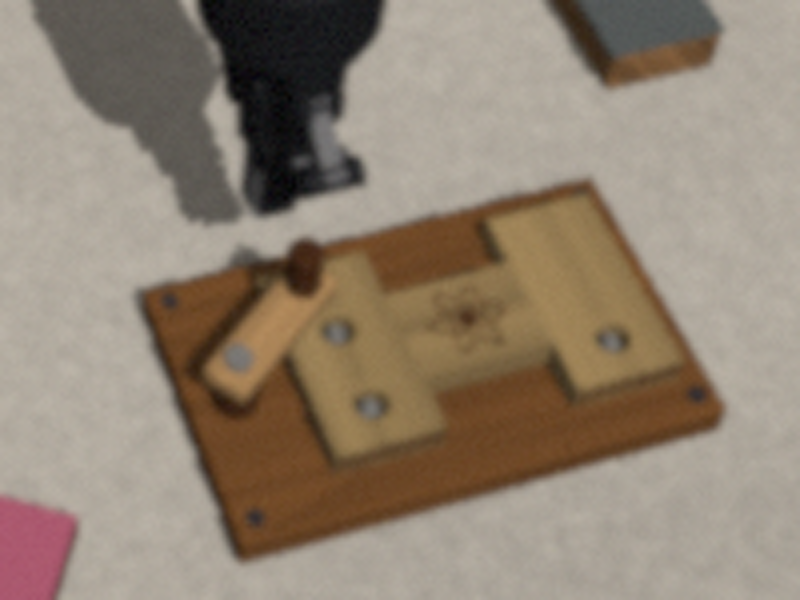

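View pics/w14.png

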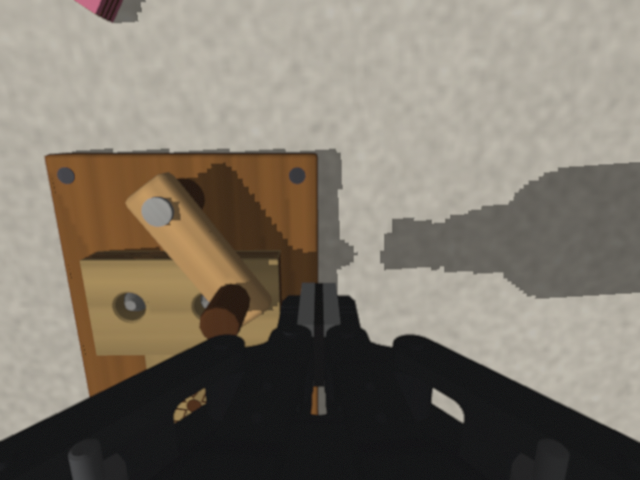

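>>> arm_command --pt "0 0.1 -0.6 0 0 0 0" --pt "0 0.1 -0.6 0 0 0 0" --pt "0 0.1 -0.6 0 0 0 0" --pt "0 0.1 -0.6 0 0 0 0" --pt "0 0.1 -0.6 0 0 0 0" --pt "0 0.1 -0.6 0 0 0 0" --pt "0 0 0 0 0 0 0" --pt "0 0 0 0 0 0 0"

```text
clock: 18.1
eef_pos: [527.6, -211.3, 59.4]
tool_rot: [-2.573, 1.57, -2.63]
force: [-0.9, 0.9, -0.5]
width: -0.4
```

```bash
python3 - <<'E'
from h import *
s=ctrl.read_state();print(s['eef_pos'],s['clock'],s['force'])
im=ctrl.get_image('side')
cv2.imwrite('pics/s15.png',cv2.resize(im[290:440,320:520],None,fx=4,fy=4,interpolation=cv2.INTER_CUBIC))
cv2.imwrite('pics/w15.png',ctrl.get_image('wrist'))
E
```

```text
[ 527.56547831 -211.27211246   59.42812614] 18.1 [-0.94446233  0.87808537 -0.49875596]
```

View pics/s15.png

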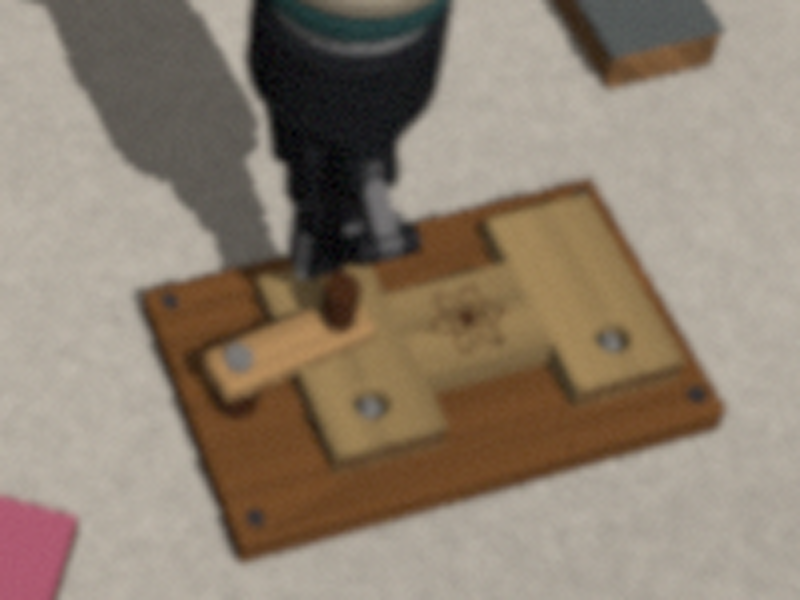

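View pics/w15.png

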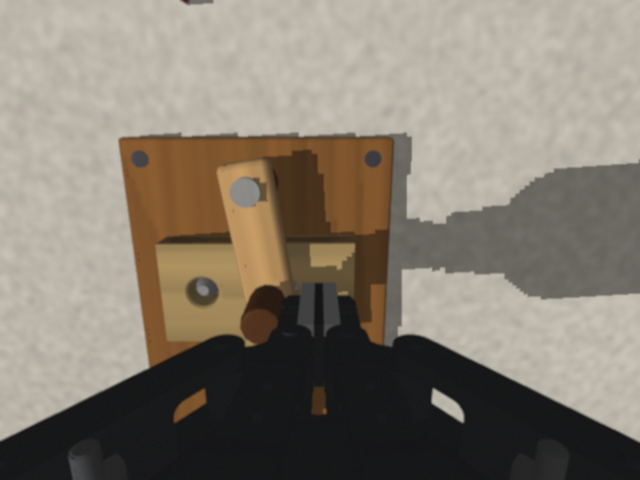

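Close; push on in small steps watching the force.

>>> arm_command --pt "0 0 -0.3 0 0 0 0" --pt "0 0 -0.3 0 0 0 0" --pt "0 0 -0.1 0 0 0 0" --pt "0 0 0 0 0 0 0"

```text
clock: 18.53
eef_pos: [528.2, -217.4, 59.4]
tool_rot: [-1.673, 1.571, -1.728]
force: [0.9, 1.7, 0.3]
width: -0.2
```

>>> arm_command --pt "0 0 -0.15 0 0 0 0" --pt "0 0 0 0 0 0 0"

```text
clock: 18.7
eef_pos: [528.2, -218.8, 59.5]
tool_rot: [-0.417, 1.571, -0.472]
force: [0.1, 0.3, -0.4]
width: 0.2
```

>>> arm_command --pt "0 0 -0.1 0 0 0 0" --pt "0 0 0 0 0 0 0"

```text
clock: 18.87
eef_pos: [528.3, -219.2, 59.5]
tool_rot: [1.64, 1.57, 1.585]
force: [1.2, 2.2, -0.9]
width: 0.3
```

```bash
python3 - <<'E'
from h import *
s=ctrl.read_state();print(s['eef_pos'],s['clock'],s['force'])
cv2.imwrite('pics/w16.png',ctrl.get_image('wrist'))
E
```

```text
[ 528.27938394 -219.19724873   59.48985397] 18.8667 [ 1.23506888  2.22196537 -0.86624618]
```

View pics/w16.png

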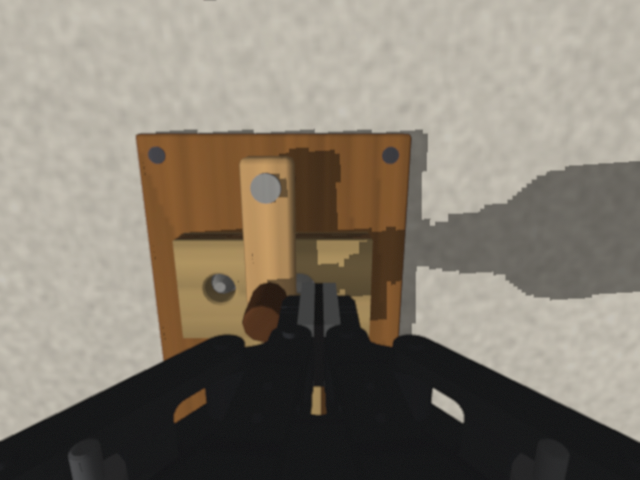

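>>> arm_command --pt "0 0 -0.15 0 0 0 0" --pt "0 0 0 0 0 0 0"

```text
clock: 19.08
eef_pos: [528.3, -219.6, 59.4]
tool_rot: [1.809, 1.569, 1.756]
force: [0.8, 5.4, 1.1]
width: 0.2
```

>>> arm_command --pt "0 0 -0.15 0 0 0 0" --pt "0 0 0 0 0 0 0"

```text
clock: 19.25
eef_pos: [528.3, -219.8, 59.4]
tool_rot: [1.83, 1.567, 1.777]
force: [1.7, 6.9, 0.8]
width: 0.3
```

>>> arm_command --pt "0 0 -0.15 0 0 0 0" --pt "0 0 0 0 0 0 0"

```text
clock: 19.42
eef_pos: [528.3, -220.0, 59.3]
tool_rot: [1.852, 1.566, 1.8]
force: [1.8, 9.6, 1.9]
width: -0.1
```

Against the stop (the force rises and motion has ceased). Backing off and retreating to check.

>>> arm_command --pt "0 0 0.5 0 0 0 0" --pt "0 0 1.0 0 0 0 0" --pt "0 0 1.0 0.5 0 0 0" --pt "0 0 0.5 2 0 0 0" --pt "0 0 0 2.5 0 0 0" --pt "0 0.5 -1 2.5 0 0 0" --pt "0 1 -1.5 2.5 0 0 0" --pt "0.8 1 -1.5 1 0 0 0" --pt "1 1 -1 0 0 0 0" --pt "1 0.5 0 0 0 0 0" --pt "1 0 0 0 0 0 0" --pt "1 0 0 0 0 0 0"

```text
clock: 20.42
eef_pos: [567.4, -242.6, 168.8]
tool_rot: [2.651, 1.568, 2.597]
force: [-0.3, -0.1, -0.0]
width: 60.5
```

```bash
python3 - <<'E'
from h import *
np.set_printoptions(precision=2,suppress=True)
s=ctrl.read_state();print(s['eef_pos'],s['clock'],s['force'])
C=cam('wrist');im=ctrl.get_image('wrist');cv2.imwrite('pics/w17.png',im)
import pickle;pickle.dump(C,open('w17.pkl','wb'))
cv2.imwrite('pics/t17.png',ctrl.get_image('top'))
im=ctrl.get_image('side');cv2.imwrite('pics/sd17.png',im)
cv2.imwrite('pics/s17.png',cv2.resize(im[290:440,320:520],None,fx=4,fy=4,interpolation=cv2.INTER_CUBIC))
print(w2pix('wrist',[[481.25,-237.79,50],[529.2,-240.4,73]],C))
E
```

```text
[ 567.38 -242.63  168.85] 20.4167 [-0.33 -0.07 -0.  ]
[[318.37 102.78]
 [318.34 181.22]]
```

View pics/w17.png

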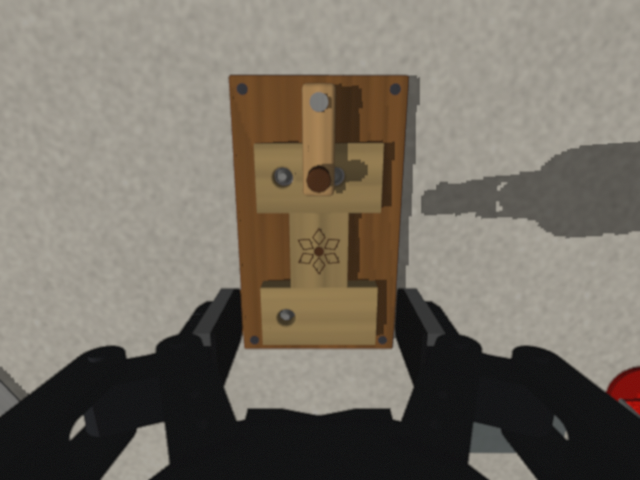

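View pics/s17.png

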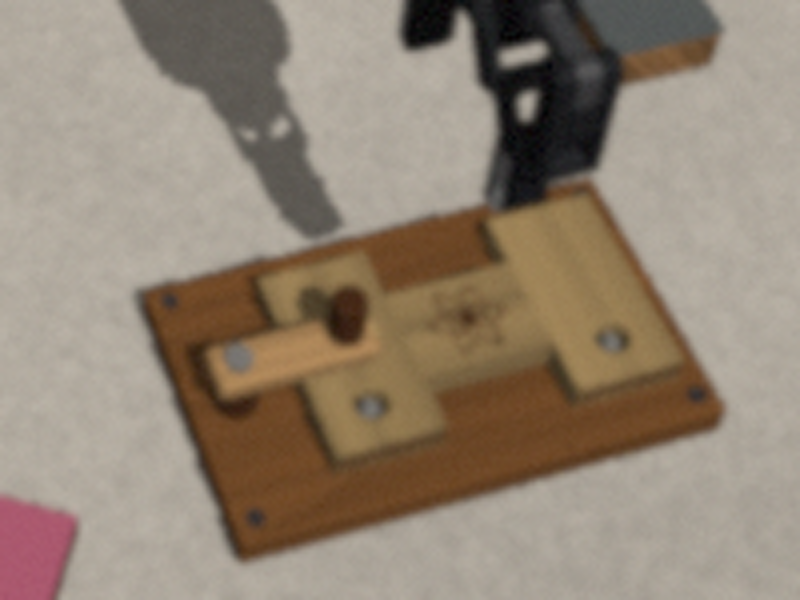

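View pics/t17.png

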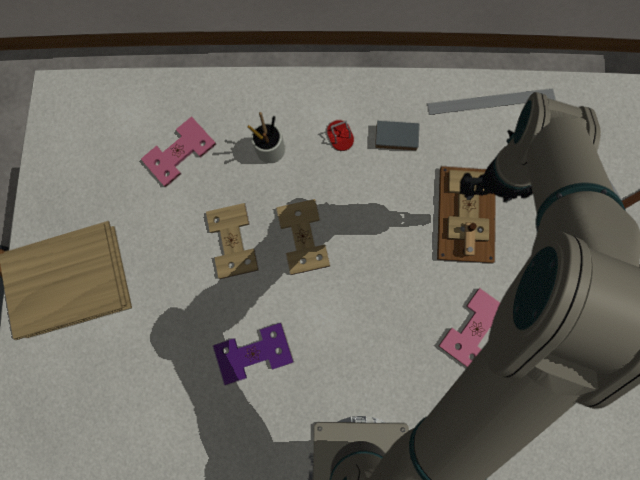

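```bash
python3 -c "
from cell import ctrl
print(ctrl.finish_job())"
```

```text
the job is handed in; nothing more can be done
None
```

The movable pin is set in the −26 mm socket, so the matching blank is blank_c. I laid it over the three pins, swung the turn button closed over its end, and handed the job in at about 20.6 s of the 51 s allowed. `finish_job` gives no verdict, so the checks below are my own.

- **Blank:** After release, the wrist and side pictures showed all three pins in its holes and the blank flat on the deck. The tool stood about 18 mm higher than at the pick-up, which matches the 18 mm deck.
- **Button:** Pushing the knob against the stop raised the force to 9.6 N while further motion stayed at about 0.2 mm per step. In the last wrist picture the knob was within about 3 pixels of where it should be when closed.
- **Everything else:** The top picture after the work showed blanks a and b lying where they were. The wire rest, sanding block and pencil jar looked unmoved. The arm ended clear above the jig, touching nothing.

No check failed. Twice on the way to the jig the tool stopped about 2 mm off in y. I measured this and corrected it before lowering the blank onto the pins.

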